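# Swing the board tray home into its spring catch and lock it

### The job

Push the blue board tray near its free front corner so that it swings round on its pin until it is fully home against the stop and the brass spring catch has snapped in behind its striker, and bed it there with a steady push of about 12 N, held for a second. Then let go and turn the red-knobbed hold-down lever all the way across the tray's rim. The tray carries a delicate board: push it gently, never with more than 18 N, keep it flat on its base, and leave the tools and jars on the desk alone.

Things in the scene. Friction and masses are not known exactly. Their poses are not given: they have to be found in the camera images.
- base: Fixed grey board, 250 x 300 x 10 mm, flat on the desk, yaw -0.12 to 0.28 rad. Origin: on the axis of the upright steel pin, at desk height; it reaches x -200 to +50, y -91 to +209 mm in its frame (x away from the robot, y left). A stop-and-catch unit, up to 36 mm above the desk, is bolted on its far left at an angle that varies by 0.08 rad either way about the pin; this is not measured.
- tray: Loose blue open tray, 0.3 to 0.65 kg, 24 mm high, walls 4 mm, lying on the base (underside 10 mm above the desk), board and jar lid fixed in it. Origin: centre of its pin hole, underside; the capped pin lets it only turn (play 0.5 mm). Own frame: x -78 (flat near wall, the one to push) to +16, y -16 to +140 mm (free left end, with a 4 mm striker near its far corner).
- tray_corner (a point): Top of the tray's free front corner (x -78, y +140 mm in the tray's frame). The tray starts turned 0.38 to 0.75 rad counter-clockwise, seen from above, of the base and is pushed clockwise; home lies anywhere from -0.08 to +0.08 rad of the base's heading: find it by feel. Pushed 115 mm from the pin it takes 0.5 to 4 N to slide.
- buffer (a joint): Black rubber buffer, 5 mm proud of the hard stop that meets the tray's far side 100 mm left of the pin: 0 = free, up to 0.005 m pressed in. About 1 N at first touch and 1.2 N more per mm; at the hard stop (6 to 8 N) it stops dead and only the force grows. Let go, the buffer pushes the tray back about 4 mm, against the catch.
- catch (a joint): Sprung brass catch with a sloping lead-in, in a black housing at the tray's left end; slides along the tray's length. 0 = fully out, no tray there; about 0.006 m while the striker passes (up to 10 N at the corner); about 0.002 m (0.001 to 0.0033) once snapped in behind the striker. It snaps in about 4 mm before the hard stop.
- lock (a joint): Hold-down lever, a flat steel bar turning about an upright axis, stiff enough to stay where it is left (about 1 N at the knob): 0 = open (knob straight to -y of its pivot in the base's frame), grows clockwise seen from above, 1.571 = fully across the tray's rim (knob straight to -x of its pivot), end of travel. Starts at 0 to 0.35. The bar passes 4 mm above the rim (bar 38 to 44 mm above the desk).
- lock_knob (a point): Centre of the top of the lever's red round upright knob, 12 mm in diameter, which stands 26 mm tall above the bar, from 44 to 70 mm above the desk; 48 mm from the lever's pivot.
- lock_pivot (a point): Point on the lever's pivot axis, 70 mm above the desk (36, 45 mm in the base's frame). The lever turns about the vertical through it.
- flux_jar: Bystander: jar with an orange lid, 41 mm across, 50 mm tall, upright; origin under its centre.
- braid_spool: Bystander: flat yellow spool, 51 mm across, 10 mm high; origin under its centre.
- side_cutters: Bystander: red-handled side cutters lying flat, 47 x 124 x 14 mm; origin under the centre.
- marker_pen: Bystander: white and blue marker pen lying flat, 127 mm long, 10 mm thick; origin under its centre.
Mind the look-alikes: they are no part of the job. There is more than one size of the tray; the one meant has the size given above.

How it is judged:
On the way, in this order (a step that is already met when the one before it is completed fails the run):
1. the tray's striker passes the catch and presses it in (value of joint catch above 0.0045 m).
2. the catch has snapped in behind the striker and the tray is bedded with a steady push of 9 to 18 N of the fingers, the hold-down lever still open (value of joint catch between 0.0008 and 0.0034 m and angle between the x axis of tray and the x axis of base, either way round below 0.13 rad and contact force between tray and the fingers above 9 N and value of joint lock below 0.8 rad), for 0.5 s.
At the end, for the whole second after the job is handed in: The tray is home: the catch is snapped in behind the striker (catch between 0.8 and 3.4 mm, tray within 0.13 rad of the base's heading), flat (within 0.03 rad) and at rest, and the hold-down lever is across it (at least 1.4 rad) (value of joint catch between 0.0008 and 0.0034 m and angle between the x axis of tray and the x axis of base, either way round below 0.13 rad and value of joint lock above 1.4 rad and linear speed of tray below 0.01 m/s and angle between tray's own z axis and vertical below 0.03 rad); the robot touches nothing.
It fails at once if the robot pushes the tray with more than 18 N (contact force between tray and the fingers above 18 N or contact force between tray and the arm above 18 N).
It fails at once if the tray is tipped up (angle between tray's own z axis and vertical above 0.12 rad).
It fails at once if the flux jar, spool, side cutters or marker pen is moved more than 20 mm (distance of any of flux_jar, braid_spool, side_cutters, marker_pen from where it was at the start of the episode above 0.02 m).
It also fails if it takes over 64 s, if anything falls off the work surface, if the arm or the gripper's body presses on something with over 40 N, if the wrist force passes 120 N, or if a joint passes its speed limit or range.

### The arm

A 7-joint arm with a two-finger parallel gripper is mounted at the origin on a cart in front of the work surface, level with it; the furniture and walls round the work are solid. World frame = base frame: x ahead of the robot, y to its left, z up, the work surface at z = 0. Lengths are in m, angles in rad, forces in N, time in s.
With the tool pointing down it reaches from about 0.425 to 0.95 m from the base axis. Payload 4.7 kg.
Tool frame: the origin (TCP) lies on the front face of the gripper's body, between the roots of the fingers; the fingertips stand 73 mm ahead of it and the grasp point (between the pads) lies 54 mm ahead of it; z points along the fingers, y is the line along which they close (so a half turn about z gives the same grasp; the last joint's range is limited). The gripper opens to 85 mm and grips with 20 to 120 N. Pads are 22 mm wide; open, the fingers measure 114 mm over their backs; the gripper's body (76 mm by 85 mm) begins 54 mm behind the grasp point. The pads swing forward as they close: fully open they stand 13 mm farther back than shut.
Start: joints at [1.215, 0.469, -0.049, 1.532, 0.024, 1.141, -0.082], TCP at [0.217, -0.639, 0.304] pointing down, gripper open.
Joint ranges: [-2.59, 2.59], [-0.33, 1.99], [-1.39, 1.29], [0.1, 2.45], [-1.04, 4.18], [0.21, 1.99], [-2.66, 2.66]. Speed limits (rad/s): [2.57, 2.57, 3.14, 3.14, 3.14, 3.14, 3.14].

### API

Orientations are given as [roll, pitch, yaw] about the fixed x, y, z axes, in that order (R = Rz(yaw) Ry(pitch) Rx(roll)).
In Python, from bench import robot, snapshot, camera_model gives the robot as it stands.
- The arm moves only by the tool step_arm, never from a script. Its argument "deltas" is a list of rows, each a list of 3 entries, a list of its own where there are three numbers: the shift along the tool's x, y, z in mm, then the turn, a rotation vector about the tool's x, y, z in rad, then the closure, from 0 (fully open) to 1 (shut). A call has 1 to 20 rows; each row is the pose to reach, as a shift and turn from the pose commanded when the call began, along the tool's axes at that moment; what a row does not reach only later rows make up. A row lasts 1/12 s, in which the tool goes at most 41.7 mm and 7.16 degrees, less where a joint would pass 70% of its speed; a pose out of reach is approached as far as the arm can. A call with a gripper value outside its range is refused whole. The fingers move at their own pace and stop on an object; "squeeze" is the grip in N (left out, the last holds). Time passes only in rows, so rows that repeat a pose let the fingers close. It gives the time, the measured TCP pose, the force, the opening and the grip force at its end, in the units of the state.
- robot.get_obs(): the state, without advancing time (a new reading comes with each control period).
- snapshot(name): name is "scene" or "top" or "wrist"; returns (picture, depth): 480x640x3 uint8, red, green, blue; 480x640 float32, m along the optical axis (not along the pixel's ray), 0 where there is no reading.
- camera_model(name): a dict with "mtx" (3x3 intrinsics, pixels), "R" (3x3) and "t" (3): a world point X has camera coordinates R X + t. Camera axes: x right, y down, z forward; pixel columns grow to the right and rows downward; lengths in m; the calibration is good to about 2 mm. The wrist camera is an equidistant fisheye: a pixel r from the principal point sees the ray r / f radians off the axis. A picture is of the moment at which its call begins: read the wrist's pose just before it. camera_model takes no time and is no camera call; for the wrist camera it gives the pose at the moment of the call.
- robot.job_done(): hands the job in; it is judged then, once.
The state is a dict: "time_s": time; "qpos": joint angles; "qvel": joint speeds; "joint_efforts": joint torques, N m; "position": TCP position; "orientation": TCP orientation; "wrist_force": force on the tool from outside, world axes, zero at the start; "torque": the same for the moment, N m; "width": finger opening in m; "grip_force": force on a finger pad.
Only numpy, scipy, OpenCV 4.12 (cv2) and the standard library are available. Lean on these libraries where they do the work, as an engineer would, in place of code of your own. Each camera call takes 0.05 s, during which the arm holds its last target. There are 200 camera calls.

## Working session

There is one attempt and no reset: what is moved stays moved. The work goes in short steps, Python scripts to look and compute and a tool call to move; the robot and the scene stay as the last step left them, time stands still between calls to the robot, and variables do not carry over. Pictures are saved under pics/ and viewed, at most 12 in all, crops included, and the job is handed in when it is done.

Besides the shell and the picture viewer there is one more tool, called as name([rows], argument=value, ...), one row to a line, values as JSON. step_arm: Moves the arm, as the interface text tells. Its arguments: {"type":"object","properties":{"deltas":{"type":"array","items":{"type":"array"}},"squeeze":{"type":"number"}},"required":["deltas"]}

```bash
mkdir -p pics; ls
python3 - <<'E'
from bench import robot, snapshot, camera_model
import cv2,numpy as np
o=robot.get_obs();print({k:np.round(v,3) for k,v in o.items()})
for n in("scene","top"):
    p,d=snapshot(n);cv2.imwrite(f"pics/{n}0.png",p[:,:,::-1]);np.save(f"{n}d.npy",d);np.save(f"{n}p.npy",p)
    m=camera_model(n);print(n,m)
E
```

```text
pics
{'time_s': np.float64(0.0), 'qpos': array([ 1.215,  0.469, -0.049,  1.534,  0.024,  1.141, -0.082]), 'qvel': array([-0.001,  0.001,  0.001, -0.001, -0.   , -0.001, -0.001]), 'joint_efforts': array([-0.0000e+00, -5.1030e+01, -4.6000e-02, -2.3771e+01,  1.1000e-02,
        8.0000e-03,  0.0000e+00]), 'position': array([ 0.217, -0.639,  0.303]), 'orientation': array([-3.14 ,  0.   ,  0.327]), 'wrist_force': array([-0.618, -0.146, -0.381]), 'torque': array([-0.002,  0.003,  0.021]), 'grip_force': np.float64(0.0), 'width': np.float64(0.085)}
scene {'mtx': array([[445.09611152,   0.        , 319.91537177],
       [  0.        , 445.09611152, 242.90919811],
       [  0.        ,   0.        ,   1.        ]]), 'R': array([[-0.50800309, -0.86132606,  0.00709073],
       [-0.6582538 ,  0.38289698, -0.64814492],
       [ 0.55554909, -0.33392712, -0.761484  ]]), 't': array([0.35234379, 0.38659112, 0.76436243])}
top {'mtx': array([[441.15599966,   0.        , 323.53520109],
       [  0.        , 441.15599966, 234.52318749],
       [  0.        ,   0.        ,   1.        ]]), 'R': array([[ 2.46078257e-02, -9.99693477e-01,  2.72156231e-03],
       [-9.95966160e-01, -2.47508790e-02, -8.62484928e-02],
       [ 8.62894167e-02, -5.88196083e-04, -9.96269939e-01]]), 't': array([0.06587735, 0.5691837 , 0.98099664])}
```

View pics/top0.png

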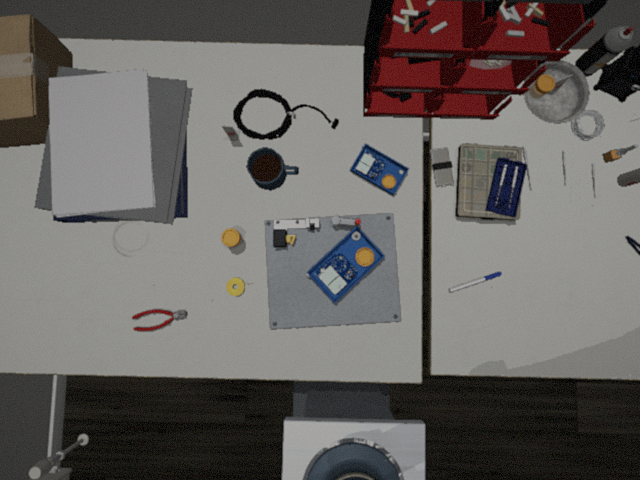

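View pics/scene0.png

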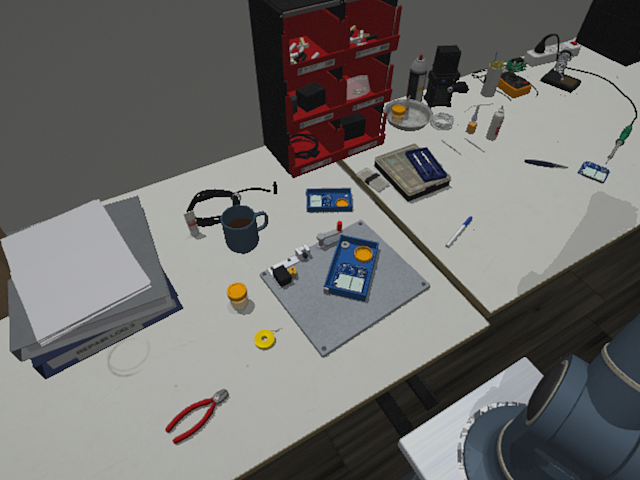

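The top view shows the grey base at columns 265–400, rows 213–328, with the tray turned on it (pin about (356,237)). The red knob is near (358,221), the catch near (285,238), the flux jar at (232,238) and the spool at (235,287). Next I'll fit the base and tray.

```bash
cat > h.py <<'E'
import numpy as np,cv2
from bench import camera_model,robot,snapshot
def px2w(n,uv,z,m=None):
    m=m or camera_model(n);uv=np.atleast_2d(uv).astype(float)
    r=np.c_[uv,np.ones(len(uv))]@np.linalg.inv(m["mtx"]).T@m["R"]
    c=-m["R"].T@m["t"]; return c+r*((z-c[2])/r[:,2])[:,None]
def w2px(n,X,m=None):
    m=m or camera_model(n);c=np.atleast_2d(X)@m["R"].T+m["t"];q=c@m["mtx"].T;return q[:,:2]/q[:,2:]
E
python3 - <<'E'
from h import *
p=np.load("topp.npy");hsv=cv2.cvtColor(p,cv2.COLOR_RGB2HSV)
def rect(mask,z,name):
    n,l,s,c=cv2.connectedComponentsWithStats(mask.astype(np.uint8))
    i=1+np.argmax(s[1:,4]);cs,_=cv2.findContours((l==i).astype(np.uint8),0,1)
    w=px2w("top",cs[0][:,0],z)[:,:2]
    r=cv2.minAreaRect((w*1000).astype(np.float32));print(name,r,np.round(cv2.boxPoints(r),1).tolist());return r
roi=np.zeros(p.shape[:2],bool);roi[205:335,255:410]=1
V=hsv[...,2];S=hsv[...,1];H=hsv[...,0]
print(p[310,280],p[350,280],p[290,390],p[270,312])
br=p[...,2].astype(int)
rect(roi&(br<170),.01,"base")
rect(roi&(H>100)&(H<125)&(S>140)&(V>60),.034,"tray")
red=roi&((H<8)|(H>172))&(S>150)&(V>90);v,u=np.nonzero(red);print("knob",len(u),px2w("top",[u.mean(),v.mean()],.068))
cv2.imwrite("pics/c1.png",cv2.resize(p[205:335,255:410,::-1],None,fx=4.5,fy=4.5,interpolation=cv2.INTER_CUBIC))
E
```

```text
[114 117 118] [147 146 141] [113 117 121] [30 46 73]
base ((490.3134765625, 58.152305603027344), (295.52545166015625, 358.1977233886719), 1.4341466426849365) [[338.1000061035156, 233.5], [347.1000061035156, -124.5999984741211], [642.5, -117.19999694824219], [633.5, 240.89999389648438]]
tray ((501.4480895996094, 29.293609619140625), (92.05769348144531, 153.83868408203125), 44.32803726196289) [[414.79998779296875, 52.20000076293945], [522.2999877929688, -57.900001525878906], [588.0999755859375, 6.400000095367432], [480.6000061035156, 116.5]]
knob 15 [[0.59439723 0.00635819 0.068     ]]
```

View pics/c1.png

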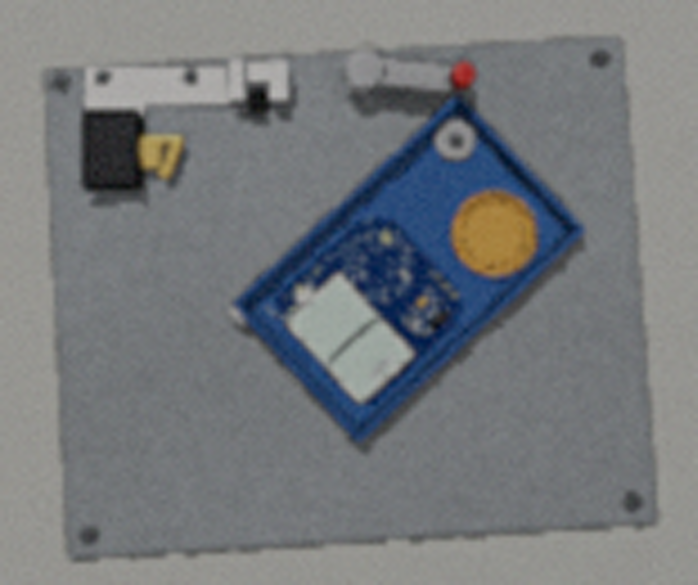

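Run:
```python
from h import *
c=np.array([[43,70],[622,37],[657,523],[70,558]])/4.5+[255,205]-.4
w=px2w("top",c,.01)[:,:2];print(w)
# rigid fit of base: TL=(50,209) TR=(50,-91) BR=(-200,-91) BL=(-200,209)
b=np.array([[50,209],[50,-91],[-200,-91],[-200,209]])/1e3
def fit(b,w):
    bm,wm=b.mean(0),w.mean(0);U,S,V=np.linalg.svd((b-bm).T@(w-wm));R=V.T@U.T;return R,wm-R@bm
R,t=fit(b,w);yaw=np.arctan2(R[1,0],R[0,0]);print("base",t,yaw,w-(b@R.T+t))
for nm,q,z in(("pin",(455,140),.03),("pivot",(366,68),.045),("knob",(462,74),.069)):
    X=px2w("top",np.array(q)/4.5+[255,205]-.4,z)[0,:2];print(nm,X,"base frame",R.T@(X-t))
```

```text
[[ 0.59863484  0.21833946]
 [ 0.62322292 -0.0797458 ]
 [ 0.37600515 -0.10017986]
 [ 0.35137848  0.19576063]]
base [0.56701411 0.00607161] 0.08434359663294701 [[-0.00059461 -0.00020138]
 [-0.00127962  0.00064692]
 [ 0.0006139   0.00127376]
 [ 0.00126032 -0.0017193 ]]
pin [0.56601463 0.00695804] base frame [-0.00092125  0.00096748]
pivot [0.59957748 0.05300751] base frame [0.03640166 0.04402579]
knob [0.59489889 0.00702939] base frame [ 0.02786634 -0.00139474]
```

step_arm([
  [[30,-40,0],[0,0,0],1],
  [[60,-80,0],[0,0,0],1],
  [[90,-120,0],[0,0,0],1],
  [[120,-160,0],[0,0,0],1],
  [[150,-190,0],[0,0,0],1],
  [[180,-220,0],[0,0,0],1],
  [[210,-250,0],[0,0,0],1],
  [[240,-280,0],[0,0,0],1],
], squeeze=30)

```text
time_s: 0.77
position: [0.3384, -0.3275, 0.3038]
orientation: [3.142, 0.0, 0.326]
wrist_force: [1.9, -0.6, 0.1]
width: -0.0
grip_force: 0.0
```

```bash
cat >> h.py <<'E'
from scipy.spatial.transform import Rotation as Ro
PIN=np.array([.567,.0063]);BY=.084
def rows(targets,start=None):
    """targets: (x,y,z,yaw) world m -> step rows; start: commanded pose (x,y,z,yaw)"""
    if start is None:
        o=robot.get_obs();start=(*o["position"],o["orientation"][2])
    x0=np.array(start[:3]);R=(Ro.from_euler("z",start[3])*Ro.from_euler("x",np.pi)).as_matrix();out=[]
    for t in targets:
        d=R.T@(np.array(t[:3])-x0)*1000;out.append([[round(float(v),1) for v in d],[0,0,round(float(start[3]-t[3]),3)],1])
    return out
def tray(th,x,y,z):  # tray-frame mm -> target
    c,s=np.cos(th),np.sin(th);return (PIN[0]+(c*x-s*y)/1e3,PIN[1]+(s*x+c*y)/1e3,z,th)
def lin(a,b,n): return [tuple(np.array(a)+(np.array(b)-a)*k/n) for k in range(1,n+1)]
E
python3 - <<'E'
from h import *
o=robot.get_obs();s=np.array((*o["position"],o["orientation"][2]))
m=np.array((.45,-.2,.25,.5));e=np.array(tray(.774,-97,88,.15));print(e)
print(rows(lin(s,m,6)+lin(m,e,9)))
E
```

```text
[0.43612121 0.00142747 0.15       0.774     ]
[[[24.4, -14.2, 9.0], [0, 0, -0.029], 1], [[48.9, -28.3, 17.9], [0, 0, -0.058], 1], [[73.3, -42.5, 26.9], [0, 0, -0.087], 1], [[97.7, -56.6, 35.9], [0, 0, -0.116], 1], [[122.1, -70.8, 44.8], [0, 0, -0.145], 1], [[146.6, -85.0, 53.8], [0, 0, -0.174], 1], [[152.3, -106.7, 64.9], [0, 0, -0.204], 1], [[158.0, -128.4, 76.0], [0, 0, -0.235], 1], [[163.7, -150.1, 87.1], [0, 0, -0.265], 1], [[169.4, -171.7, 98.2], [0, 0, -0.295], 1], [[175.1, -193.4, 109.4], [0, 0, -0.326], 1], [[180.8, -215.1, 120.5], [0, 0, -0.356], 1], [[186.6, -236.8, 131.6], [0, 0, -0.387], 1], [[192.3, -258.5, 142.7], [0, 0, -0.417], 1], [[198.0, -280.2, 153.8], [0, 0, -0.448], 1]]
```

step_arm([
  [[24,-14,9],[0,0,-0.03],1],
  [[49,-28,18],[0,0,-0.06],1],
  [[73,-42,27],[0,0,-0.09],1],
  [[98,-57,36],[0,0,-0.12],1],
  [[122,-71,45],[0,0,-0.145],1],
  [[147,-85,54],[0,0,-0.174],1],
  [[152,-107,65],[0,0,-0.204],1],
  [[158,-128,76],[0,0,-0.235],1],
  [[164,-150,87],[0,0,-0.265],1],
  [[169,-172,98],[0,0,-0.295],1],
  [[175,-193,109],[0,0,-0.326],1],
  [[181,-215,120],[0,0,-0.356],1],
  [[187,-237,132],[0,0,-0.387],1],
  [[192,-258,143],[0,0,-0.417],1],
  [[198,-280,154],[0,0,-0.448],1],
  [[198,-280,154],[0,0,-0.448],1],
  [[198,-280,154],[0,0,-0.448],1],
])

```text
time_s: 2.18
position: [0.4355, 0.0002, 0.1494]
orientation: [-3.14, 0.001, 0.778]
wrist_force: [0.7, -1.1, 0.1]
width: -0.0
grip_force: 0.0
```

Run:
```python
from h import *
p,d=snapshot("wrist");cv2.imwrite("pics/w1.png",p[:,:,::-1]);print(robot.get_obs()["position"],camera_model("wrist"))
```

```text
[ 0.43588122 -0.00091441  0.14975436] {'mtx': array([[371.64829954,   0.        , 321.22019868],
       [  0.        , 371.64829954, 234.36114861],
       [  0.        ,   0.        ,   1.        ]]), 'R': array([[ 6.99655238e-01, -7.14480258e-01, -7.13803946e-04],
       [-6.81809532e-01, -6.67960397e-01,  2.98269459e-01],
       [-2.13584433e-01, -2.08199111e-01, -9.54481441e-01]]), 't': array([-0.3053148 ,  0.30555538,  0.32569936])}
```

View pics/w1.png

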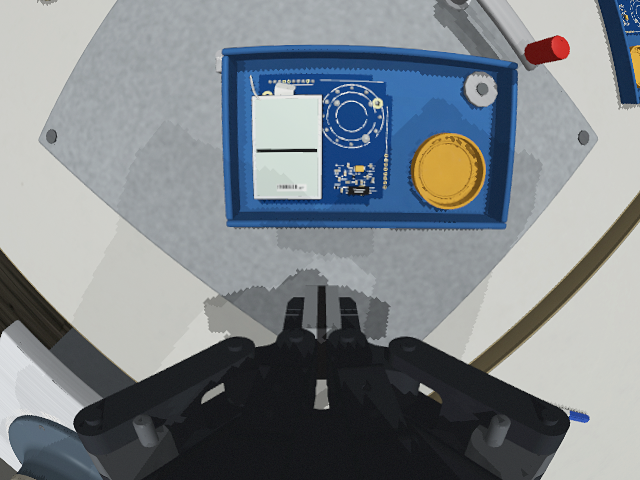

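The tray's near wall is at row ~225, square to the tool, with the closed fingers at column ~321, which is about 88 mm from the pin. The path down is clear.

step_arm([
  [[0,0,15],[0,0,0],1],
  [[0,0,30],[0,0,0],1],
  [[0,0,44],[0,0,0],1],
  [[0,0,52],[0,0,0],1],
  [[0,0,56],[0,0,0],1],
  [[0,0,58],[0,0,0],1],
  [[0,0,58],[0,0,0],1],
])

```text
time_s: 2.82
position: [0.4362, -0.0012, 0.092]
orientation: [3.141, -0.0, 0.774]
wrist_force: [0.1, 0.6, -0.7]
width: 0.0002
grip_force: 0.0
```

Run:
```python
from h import *
o=robot.get_obs();print(o["position"],o["wrist_force"]);s=(.4355,.0004,.0915,.774)
# tray-frame start
print(rows([tray(.774,-97+k*2,88,.0915) for k in range(1,9)],s))
```

```text
[ 0.43620883 -0.00117994  0.092035  ] [ 0.13027327  0.61392001 -0.72820558]
[[[3.2, -0.3, -0.0], [0, 0, 0.0], 1], [[5.2, -0.3, -0.0], [0, 0, 0.0], 1], [[7.2, -0.3, -0.0], [0, 0, 0.0], 1], [[9.2, -0.3, -0.0], [0, 0, 0.0], 1], [[11.2, -0.3, -0.0], [0, 0, 0.0], 1], [[13.2, -0.3, -0.0], [0, 0, 0.0], 1], [[15.2, -0.3, -0.0], [0, 0, 0.0], 1], [[17.2, -0.3, -0.0], [0, 0, 0.0], 1]]
```

step_arm([
  [[2,0,0],[0,0,0],1],
  [[4,0,0],[0,0,0],1],
  [[6,0,0],[0,0,0],1],
  [[7,0,0],[0,0,0],1],
  [[8,0,0],[0,0,0],1],
  [[9,0,0],[0,0,0],1],
  [[10,0,0],[0,0,0],1],
  [[11,0,0],[0,0,0],1],
  [[12,0,0],[0,0,0],1],
])

```text
time_s: 3.57
position: [0.444, 0.0071, 0.0918]
orientation: [-3.141, 0.002, 0.774]
wrist_force: [-1.8, -3.1, 3.6]
width: 0.0002
grip_force: 1.9
```

Run:
```python
from h import *
o=robot.get_obs();p=o["position"];c,s=np.cos(.774),np.sin(.774);d=p[:2]-PIN;print("tray-frame",c*d[0]+s*d[1],-s*d[0]+c*d[1],"f along x",o["wrist_force"]@[c,s,0])
x0=-86;st=tray(.774,x0,88,.0915)
print(rows([tray(.774-.025*k,x0,88,.0915) for k in range(1,15)],st))
```

```text
tray-frame -0.08746448461569592 0.08654656219601309 f along x -3.419355495120004
[[[2.2, -2.1, -0.0], [0, 0, 0.025], 1], [[4.5, -4.2, -0.0], [0, 0, 0.05], 1], [[6.8, -6.2, -0.0], [0, 0, 0.075], 1], [[9.2, -8.1, -0.0], [0, 0, 0.1], 1], [[11.6, -10.0, -0.0], [0, 0, 0.125], 1], [[14.1, -11.9, -0.0], [0, 0, 0.15], 1], [[16.6, -13.6, -0.0], [0, 0, 0.175], 1], [[19.2, -15.3, -0.0], [0, 0, 0.2], 1], [[21.8, -17.0, -0.0], [0, 0, 0.225], 1], [[24.4, -18.5, -0.0], [0, 0, 0.25], 1], [[27.1, -20.0, -0.0], [0, 0, 0.275], 1], [[29.8, -21.5, -0.0], [0, 0, 0.3], 1], [[32.6, -22.9, -0.0], [0, 0, 0.325], 1], [[35.4, -24.2, -0.0], [0, 0, 0.35], 1]]
```

step_arm([
  [[2,-2,0],[0,0,0.02],1],
  [[4.5,-4,0],[0,0,0.05],1],
  [[6.8,-6,0],[0,0,0.075],1],
  [[9.2,-8,0],[0,0,0.1],1],
  [[11.6,-10,0],[0,0,0.125],1],
  [[14,-12,0],[0,0,0.15],1],
  [[16.6,-13.6,0],[0,0,0.175],1],
  [[19.2,-15.3,0],[0,0,0.2],1],
  [[21.8,-17,0],[0,0,0.225],1],
  [[24.4,-18.5,0],[0,0,0.25],1],
  [[27,-20,0],[0,0,0.275],1],
  [[29.8,-21.5,0],[0,0,0.3],1],
])

```text
time_s: 4.57
position: [0.4492, 0.0425, 0.0916]
orientation: [3.141, 0.005, 0.472]
wrist_force: [-3.1, -4.8, 3.5]
width: -0.0001
grip_force: 2.6
```

Run:
```python
from h import *
o=robot.get_obs();p=o["position"];th=o["orientation"][2];c,s=np.cos(th),np.sin(th);d=p[:2]-PIN;print(th,"tray-frame",c*d[0]+s*d[1],-s*d[0]+c*d[1],"f",o["wrist_force"])
a=tray(.474,-100,84,.0915);b=tray(.474,-100,116,.0915);e=tray(.474,-89,116,.0915);q=[tray(.474,-86,85,.0915)]
print(rows(lin(q[0],a,4)+lin(a,b,6)+lin(b,e,6),tray(.474,-86,85,.0915)), b)
```

```text
0.4716113979334646 tray-frame -0.08854649806398082 0.08575827365574387 f [-3.12896706 -4.80193865  3.53139916]
[[[-3.5, 0.2, 0.0], [0, 0, 0.0], 1], [[-7.0, 0.5, 0.0], [0, 0, 0.0], 1], [[-10.5, 0.8, 0.0], [0, 0, 0.0], 1], [[-14.0, 1.0, 0.0], [0, 0, 0.0], 1], [[-14.0, -4.3, -0.0], [0, 0, 0.0], 1], [[-14.0, -9.7, -0.0], [0, 0, 0.0], 1], [[-14.0, -15.0, -0.0], [0, 0, 0.0], 1], [[-14.0, -20.3, -0.0], [0, 0, 0.0], 1], [[-14.0, -25.7, -0.0], [0, 0, 0.0], 1], [[-14.0, -31.0, -0.0], [0, 0, 0.0], 1], [[-12.2, -31.0, -0.0], [0, 0, 0.0], 1], [[-10.3, -31.0, -0.0], [0, 0, 0.0], 1], [[-8.5, -31.0, -0.0], [0, 0, 0.0], 1], [[-6.7, -31.0, -0.0], [0, 0, 0.0], 1], [[-4.8, -31.0, -0.0], [0, 0, 0.0], 1], [[-3.0, -31.0, -0.0], [0, 0, 0.0], 1]] (np.float64(0.4250769630566041), np.float64(0.06386606278671052), 0.0915, 0.474)
```

step_arm([
  [[-4,0,0],[0,0,0],1],
  [[-8,0,0],[0,0,0],1],
  [[-12,0,0],[0,0,0],1],
  [[-12,-6,0],[0,0,0],1],
  [[-12,-12,0],[0,0,0],1],
  [[-12,-18,0],[0,0,0],1],
  [[-12,-24,0],[0,0,0],1],
  [[-12,-30,0],[0,0,0],1],
  [[-12,-30,0],[0,0,0],1],
  [[-9,-30,0],[0,0,0],1],
  [[-7,-30,0],[0,0,0],1],
  [[-5,-30,0],[0,0,0],1],
  [[-5,-30,0],[0,0,0],1],
])

```text
time_s: 5.65
position: [0.4335, 0.0683, 0.092]
orientation: [3.141, -0.001, 0.474]
wrist_force: [0.8, 0.3, 0.8]
width: 0.0002
grip_force: 0.0
```

```bash
cat >> h.py <<'E'
def st(th=None):
    o=robot.get_obs();p=o["position"];th=o["orientation"][2] if th is None else th;c,s=np.cos(th),np.sin(th);d=(p[:2]-PIN)*1e3;f=o["wrist_force"]
    print("t%.2f th%.3f tray-frame %.1f %.1f z%.1f fx %.1f fy %.1f fz %.1f"%(o["time_s"],th,c*d[0]+s*d[1],-s*d[0]+c*d[1],p[2]*1e3,c*f[0]+s*f[1],-s*f[0]+c*f[1],f[2]))
E
python3 - <<'E'
from h import *
st()
print(rows([tray(.474-.02*k,-87,116,.0915) for k in range(1,15)],tray(.474,-91,116,.0915)))
p,d=snapshot("top");q=p[205:335,255:410];cv2.imwrite("pics/c2.png",cv2.resize(q[...,::-1],None,fx=4.5,fy=4.5,interpolation=cv2.INTER_CUBIC))
hsv=cv2.cvtColor(p,cv2.COLOR_RGB2HSV);H,S,V=cv2.split(hsv);m=((H>100)&(H<125)&(S>140)&(V>60));m[:205]=0;m[335:]=0;m[:,:255]=0;m[:,410:]=0
cs,_=cv2.findContours(m.astype(np.uint8),0,1);c=max(cs,key=cv2.contourArea);print(cv2.minAreaRect((px2w("top",c[:,0],.034)[:,:2]*1000).astype(np.float32)))
E
```

```text
t5.65 th0.474 tray-frame -90.5 116.1 z92.0 fx 0.9 fy -0.1 fz 0.8
[[[6.3, -1.7, -0.0], [0, 0, 0.02], 1], [[8.7, -3.4, -0.0], [0, 0, 0.04], 1], [[11.1, -5.0, -0.0], [0, 0, 0.06], 1], [[13.5, -6.6, -0.0], [0, 0, 0.08], 1], [[16.0, -8.1, -0.0], [0, 0, 0.1], 1], [[18.5, -9.6, -0.0], [0, 0, 0.12], 1], [[21.0, -11.0, -0.0], [0, 0, 0.14], 1], [[23.6, -12.4, -0.0], [0, 0, 0.16], 1], [[26.2, -13.7, -0.0], [0, 0, 0.18], 1], [[28.8, -15.0, -0.0], [0, 0, 0.2], 1], [[31.4, -16.2, -0.0], [0, 0, 0.22], 1], [[34.1, -17.4, -0.0], [0, 0, 0.24], 1], [[36.7, -18.5, -0.0], [0, 0, 0.26], 1], [[39.4, -19.5, -0.0], [0, 0, 0.28], 1]]
((510.6110534667969, 46.80847930908203), (91.75981140136719, 152.13966369628906), 27.59209442138672)
```

View pics/c2.png

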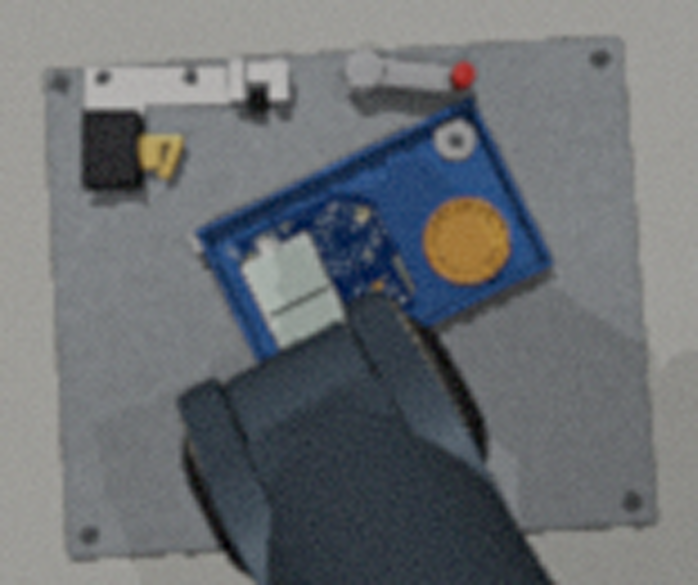

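step_arm([
  [[2.5,-1,0],[0,0,0.01],1],
  [[5,-2,0],[0,0,0.02],1],
  [[8,-3.4,0],[0,0,0.04],1],
  [[11,-5,0],[0,0,0.06],1],
  [[13.5,-6.6,0],[0,0,0.08],1],
  [[16,-8,0],[0,0,0.1],1],
  [[18.5,-9.6,0],[0,0,0.12],1],
  [[21,-11,0],[0,0,0.14],1],
  [[23.6,-12.4,0],[0,0,0.16],1],
  [[26,-13.7,0],[0,0,0.18],1],
])

```text
time_s: 6.53
position: [0.447, 0.0912, 0.0914]
orientation: [3.14, 0.007, 0.293]
wrist_force: [-5.2, -3.1, 5.4]
width: 0.0
grip_force: 3.2
```

Run:
```python
from h import *
st()
print(rows([tray(.294-.01*k,-87,116,.0915) for k in range(1,21)],tray(.294,-87,116,.0915)))
```

```text
t6.53 th0.293 tray-frame -90.3 115.9 z91.4 fx -5.9 fy -1.5 fz 5.4
[[[1.2, -0.9, -0.0], [0, 0, 0.01], 1], [[2.3, -1.7, -0.0], [0, 0, 0.02], 1], [[3.5, -2.6, -0.0], [0, 0, 0.03], 1], [[4.7, -3.4, -0.0], [0, 0, 0.04], 1], [[5.9, -4.2, -0.0], [0, 0, 0.05], 1], [[7.1, -5.0, -0.0], [0, 0, 0.06], 1], [[8.3, -5.8, -0.0], [0, 0, 0.07], 1], [[9.5, -6.6, -0.0], [0, 0, 0.08], 1], [[10.8, -7.3, -0.0], [0, 0, 0.09], 1], [[12.0, -8.1, -0.0], [0, 0, 0.1], 1], [[13.3, -8.8, -0.0], [0, 0, 0.11], 1], [[14.5, -9.6, -0.0], [0, 0, 0.12], 1], [[15.8, -10.3, -0.0], [0, 0, 0.13], 1], [[17.0, -11.0, -0.0], [0, 0, 0.14], 1], [[18.3, -11.7, -0.0], [0, 0, 0.15], 1], [[19.6, -12.4, -0.0], [0, 0, 0.16], 1], [[20.9, -13.0, -0.0], [0, 0, 0.17], 1], [[22.2, -13.7, -0.0], [0, 0, 0.18], 1], [[23.5, -14.3, -0.0], [0, 0, 0.19], 1], [[24.8, -15.0, -0.0], [0, 0, 0.2], 1]]
```

step_arm([
  [[1.2,-0.9,0],[0,0,0.01],1],
  [[2.3,-1.7,0],[0,0,0.02],1],
  [[3.5,-2.6,0],[0,0,0.03],1],
  [[4.7,-3.4,0],[0,0,0.04],1],
  [[5.9,-4.2,0],[0,0,0.05],1],
  [[7.1,-5,0],[0,0,0.06],1],
])

```text
time_s: 7.03
position: [0.4522, 0.0982, 0.0914]
orientation: [3.14, 0.007, 0.234]
wrist_force: [-6.3, -2.7, 6.0]
width: -0.0001
grip_force: 3.3
```

Run:
```python
from h import *
st()
```

```text
t7.03 th0.234 tray-frame -90.4 116.0 z91.4 fx -6.8 fy -1.2 fz 6.0
```

step_arm([
  [[1.2,-0.9,0],[0,0,0.01],1],
  [[2.4,-1.6,0],[0,0,0.02],1],
  [[3.6,-2.4,0],[0,0,0.03],1],
  [[4.9,-3.2,0],[0,0,0.04],1],
])

```text
time_s: 7.37
position: [0.4559, 0.1026, 0.0914]
orientation: [3.14, 0.007, 0.194]
wrist_force: [-6.6, -1.7, 5.4]
width: -0.0002
grip_force: 3.6
```

Run:
```python
from h import *
st()
p,d=snapshot("wrist");cv2.imwrite("pics/w2.png",p[:,:,::-1])
```

```text
t7.37 th0.194 tray-frame -90.5 115.9 z91.4 fx -6.9 fy -0.4 fz 5.4
```

View pics/w2.png

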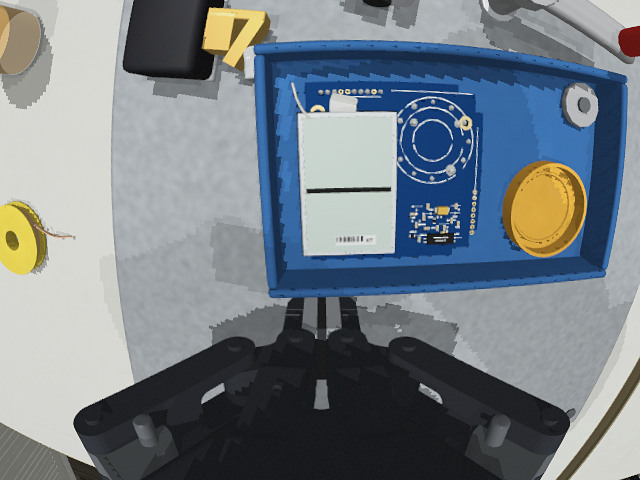

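The striker at (252,62) is just reaching the brass lead-in, and the tray is level. I'll take small steps from here.

step_arm([
  [[1.2,-0.8,0],[0,0,0.01],1],
  [[2.4,-1.6,0],[0,0,0.02],1],
])

```text
time_s: 7.58
position: [0.4564, 0.1037, 0.091]
orientation: [3.138, 0.012, 0.173]
wrist_force: [-9.5, -4.2, 7.3]
width: -0.0002
grip_force: 5.4
```

step_arm([
  [[1.2,-0.8,0],[0,0,0.01],1],
  [[2.4,-1.6,0],[0,0,0.02],1],
])

```text
time_s: 7.75
position: [0.4576, 0.1053, 0.0909]
orientation: [3.138, 0.014, 0.153]
wrist_force: [-13.1, -4.3, 11.0]
width: 0.0003
grip_force: 6.7
```

Run:
```python
from h import *
st()
```

```text
t7.75 th0.153 tray-frame -93.0 114.6 z90.9 fx -13.6 fy -2.2 fz 11.0
```

step_arm([
  [[-0.7,0,-0.5],[0,0,0],1],
  [[-1,0,-1],[0,0,0],1],
])

```text
time_s: 7.92
position: [0.4588, 0.1065, 0.0918]
orientation: [3.14, 0.007, 0.154]
wrist_force: [-3.9, -0.6, -2.6]
width: 0.0003
grip_force: 2.3
```

Run:
```python
from h import *
st()
```

```text
t7.92 th0.154 tray-frame -91.5 115.7 z91.8 fx -3.9 fy -0.0 fz -2.6
```

step_arm([
  [[1.2,-0.5,-0.1],[0,0,0.01],1],
  [[2,-1,-0.2],[0,0,0.015],1],
])

```text
time_s: 8.08
position: [0.4609, 0.1083, 0.092]
orientation: [3.141, 0.007, 0.139]
wrist_force: [-6.8, 1.1, -1.8]
width: 0.0001
grip_force: 2.9
```

step_arm([
  [[0.8,-0.4,-0.1],[0,0,0.005],1],
  [[1.5,-0.8,-0.2],[0,0,0.01],1],
])

```text
time_s: 8.25
position: [0.4621, 0.1094, 0.092]
orientation: [3.141, 0.008, 0.13]
wrist_force: [-6.6, -0.3, -2.7]
width: 0.0001
grip_force: 3.1
```

Run:
```python
from h import *
st()
```

```text
t8.25 th0.130 tray-frame -90.7 115.8 z92.0 fx -6.6 fy 0.6 fz -2.7
```

step_arm([
  [[0.8,-0.4,0],[0,0,0.005],1],
  [[1.8,-1,0],[0,0,0.015],1],
])

```text
time_s: 8.42
position: [0.4633, 0.1107, 0.0919]
orientation: [3.141, 0.008, 0.115]
wrist_force: [-7.2, 0.6, -2.2]
width: -0.0002
grip_force: 3.5
```

step_arm([
  [[0.8,-0.4,0],[0,0,0.005],1],
  [[1.6,-1,0],[0,0,0.012],1],
])

```text
time_s: 8.58
position: [0.4648, 0.1121, 0.0919]
orientation: [3.141, 0.008, 0.103]
wrist_force: [-5.7, 1.9, -2.8]
width: 0.0002
grip_force: 2.9
```

Run:
```python
from h import *
st()
p,d=snapshot("wrist");cv2.imwrite("pics/w3.png",p[:,:,::-1])
```

```text
t8.58 th0.103 tray-frame -90.8 115.7 z91.9 fx -5.5 fy 2.5 fz -2.8
```

View pics/w3.png

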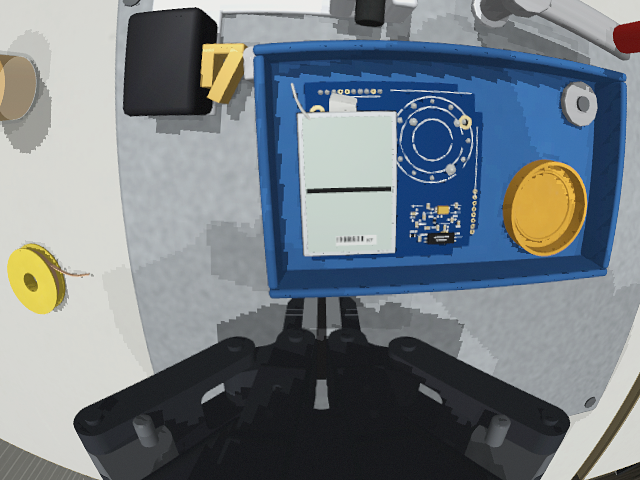

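The striker at (250,60) is riding up the lead-in. The buffer at (372,15) is still about 9 mm from the tray's far wall.

step_arm([
  [[0.8,-0.5,0],[0,0,0.008],1],
  [[1.8,-1,0],[0,0,0.015],1],
])

```text
time_s: 8.8
position: [0.4679, 0.114, 0.0924]
orientation: [-3.141, 0.005, 0.088]
wrist_force: [-6.0, 3.2, -2.3]
width: -0.0001
grip_force: 2.5
```

step_arm([
  [[0.8,-0.4,0],[0,0,0.006],1],
  [[1.6,-1,0],[0,0,0.012],1],
])

```text
time_s: 8.97
position: [0.4701, 0.1151, 0.0927]
orientation: [-3.141, 0.003, 0.076]
wrist_force: [-5.3, 2.3, -2.3]
width: 0.0002
grip_force: 2.4
```

Run:
```python
from h import *
st()
```

```text
t8.97 th0.076 tray-frame -88.4 115.9 z92.7 fx -5.1 fy 2.7 fz -2.3
```

step_arm([
  [[0.8,-0.2,0],[0,0,0.006],1],
  [[1.6,-0.5,0],[0,0,0.012],1],
])

```text
time_s: 9.13
position: [0.4713, 0.1162, 0.0927]
orientation: [-3.141, 0.004, 0.064]
wrist_force: [-6.1, 4.1, -3.0]
width: 0.0002
grip_force: 2.9
```

step_arm([
  [[0.8,-0.3,0],[0,0,0.006],1],
  [[1.6,-0.7,0],[0,0,0.012],1],
])

```text
time_s: 9.3
position: [0.4721, 0.1169, 0.0926]
orientation: [-3.141, 0.006, 0.053]
wrist_force: [-8.0, 2.8, 0.4]
width: 0.0004
grip_force: 4.2
```

Run:
```python
from h import *
st()
```

```text
t9.30 th0.053 tray-frame -88.9 115.4 z92.6 fx -7.8 fy 3.2 fz 0.4
```

step_arm([
  [[0.5,-0.2,0],[0,0,0],1],
  [[1.2,-0.4,0],[0,0,0],1],
])

```text
time_s: 9.47
position: [0.4725, 0.1171, 0.0926]
orientation: [3.141, 0.007, 0.053]
wrist_force: [-10.1, 3.1, 4.5]
width: -0.0001
grip_force: 5.2
```

step_arm([
  [[0.5,-0.2,0],[0,0,0],1],
  [[1,-0.4,-0.1],[0,0,0],1],
])

```text
time_s: 9.63
position: [0.4733, 0.1177, 0.0927]
orientation: [3.141, 0.007, 0.053]
wrist_force: [-8.4, 4.5, -0.7]
width: -0.0
grip_force: 3.7
```

Run:
```python
from h import *
st()
p,d=snapshot("wrist");cv2.imwrite("pics/w4.png",p[:,:,::-1])
```

```text
t9.63 th0.053 tray-frame -87.6 116.2 z92.7 fx -8.2 fy 4.9 fz -0.7
```

View pics/w4.png

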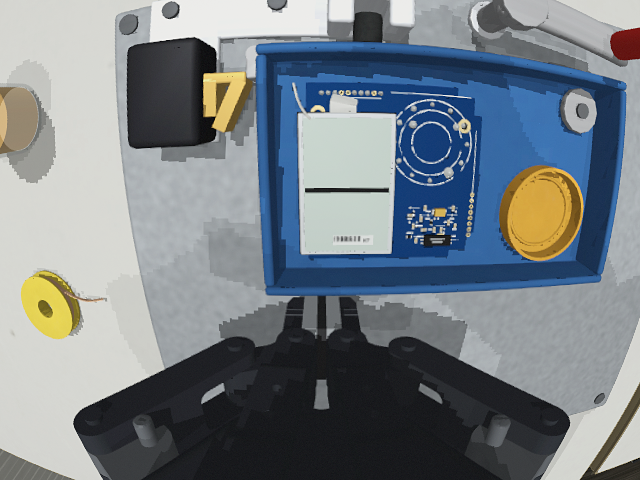

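The striker at (252,60) is now past the brass nose at (247,78), which has come back out behind it. The buffer at (368,30) is touching the wall. Next is the bedding push.

step_arm([
  [[0.6,-0.6,0],[0,0,0],1],
  [[1.2,-1.2,0],[0,0,0],1],
  [[1.2,-1.2,0],[0,0,0],1],
])

```text
time_s: 9.93
position: [0.4746, 0.1184, 0.0927]
orientation: [3.141, 0.008, 0.052]
wrist_force: [-9.9, 2.6, 2.2]
width: -0.0
grip_force: 4.8
```

Run:
```python
from h import *
st()
```

```text
t9.93 th0.052 tray-frame -86.4 116.8 z92.7 fx -9.7 fy 3.1 fz 2.2
```

step_arm([
  [[0.6,-0.4,0],[0,0,0],1],
  [[1.2,-0.8,-0.1],[0,0,0],1],
  [[1.2,-0.8,-0.1],[0,0,0],1],
])

```text
time_s: 10.18
position: [0.4751, 0.1188, 0.0927]
orientation: [3.14, 0.009, 0.052]
wrist_force: [-11.5, 0.3, 5.2]
width: -0.0
grip_force: 5.5
```

step_arm([
  [[0.6,-0.4,0],[0,0,0],1],
  [[1.0,-0.7,-0.1],[0,0,0],1],
  [[1.0,-0.7,-0.1],[0,0,0],1],
])

```text
time_s: 10.43
position: [0.4765, 0.1198, 0.0928]
orientation: [3.14, 0.008, 0.052]
wrist_force: [-8.7, 1.0, 0.4]
width: -0.0001
grip_force: 4.5
```

Run:
```python
from h import *
st()
```

```text
t10.43 th0.052 tray-frame -84.5 118.0 z92.8 fx -8.6 fy 1.5 fz 0.4
```

step_arm([
  [[0.6,-0.2,0],[0,0,0.005],1],
  [[1.0,-0.4,0],[0,0,0.01],1],
  [[1.0,-0.4,0],[0,0,0.01],1],
])

```text
time_s: 10.68
position: [0.4766, 0.12, 0.0927]
orientation: [3.139, 0.01, 0.042]
wrist_force: [-12.0, 0.5, 4.6]
width: 0.0001
grip_force: 5.8
```

step_arm([
  [[0.6,-0.2,0],[0,0,0.005],1],
  [[1.0,-0.4,0],[0,0,0.01],1],
  [[1.0,-0.4,0],[0,0,0.01],1],
])

```text
time_s: 10.93
position: [0.4768, 0.1201, 0.0927]
orientation: [3.139, 0.012, 0.032]
wrist_force: [-13.1, 0.4, 8.0]
width: -0.0004
grip_force: 6.9
```

Run:
```python
from h import *
st()
```

```text
t10.93 th0.032 tray-frame -86.5 116.7 z92.7 fx -13.1 fy 0.9 fz 8.0
```

step_arm([
  [[0,0,-0.3],[0,0,0],1],
  [[0,0,-0.5],[0,0,0],1],
  [[0,0,-0.5],[0,0,0],1],
])

```text
time_s: 11.18
position: [0.4781, 0.121, 0.0928]
orientation: [3.141, 0.009, 0.032]
wrist_force: [-8.5, 2.6, -1.1]
width: 0.0003
grip_force: 4.5
```

Run:
```python
from h import *
st()
```

```text
t11.18 th0.032 tray-frame -85.2 117.5 z92.8 fx -8.4 fy 2.9 fz -1.1
```

step_arm([
  [[0.6,-0.4,-0.1],[0,0,0.003],1],
  [[1.2,-0.8,-0.3],[0,0,0.005],1],
  [[1.2,-0.8,-0.3],[0,0,0.005],1],
])

```text
time_s: 11.43
position: [0.479, 0.1216, 0.093]
orientation: [3.14, 0.01, 0.027]
wrist_force: [-9.1, 2.0, -2.1]
width: -0.0003
grip_force: 4.7
```

step_arm([
  [[0.6,-0.3,-0.1],[0,0,0.003],1],
  [[1.2,-0.6,-0.3],[0,0,0.005],1],
  [[1.2,-0.6,-0.3],[0,0,0.005],1],
])

```text
time_s: 11.68
position: [0.4796, 0.1221, 0.093]
orientation: [3.14, 0.011, 0.022]
wrist_force: [-10.1, 2.1, -1.5]
width: -0.0004
grip_force: 5.1
```

Run:
```python
from h import *
st()
p,d=snapshot("wrist");cv2.imwrite("pics/w5.png",p[:240,120:440,::-1].repeat(2,0).repeat(2,1))
```

```text
t11.68 th0.022 tray-frame -84.8 117.7 z93.0 fx -10.0 fy 2.4 fz -1.5
```

View pics/w5.png

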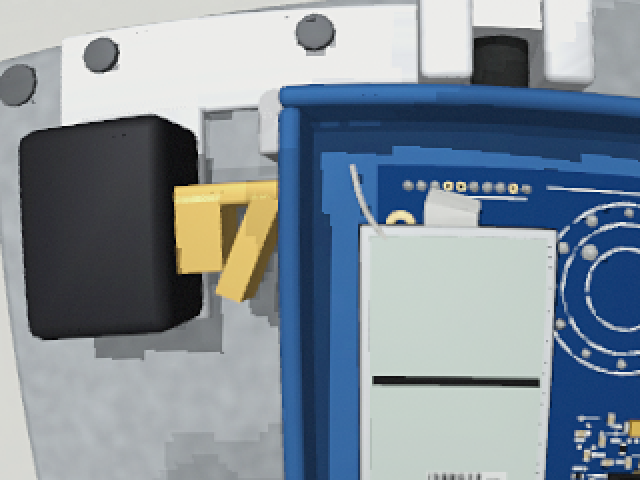

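The striker at crop (270,125) is clear past the brass, whose flat back is at row ~185 and reaches the tray wall. So the catch has snapped in, and the wall is nearly on the stop blocks.

step_arm([
  [[0.6,-0.4,-0.1],[0,0,0],1],
  [[1.2,-0.8,-0.3],[0,0,0],1],
  [[1.2,-0.8,-0.3],[0,0,0],1],
])

```text
time_s: 11.98
position: [0.4798, 0.1223, 0.093]
orientation: [3.138, 0.014, 0.022]
wrist_force: [-11.2, 1.3, -2.0]
width: -0.0002
grip_force: 5.9
```

step_arm([
  [[0.4,-0.2,-0.1],[0,0,0],1],
  [[0.6,-0.3,-0.1],[0,0,0],1],
  [[0.6,-0.3,-0.1],[0,0,0],1],
])

```text
time_s: 12.23
position: [0.4799, 0.1223, 0.0929]
orientation: [3.138, 0.015, 0.022]
wrist_force: [-12.8, 1.0, -1.4]
width: 0.0
grip_force: 6.4
```

Run:
```python
from h import *
st()
```

```text
t12.23 th0.022 tray-frame -84.5 117.9 z92.9 fx -12.8 fy 1.3 fz -1.4
```

Hard stop reached: the position no longer changes and the push reads 12.8 N. Hold it for over a second, then back off.

step_arm([
  [[0,0,0],[0,0,0],1],
  [[0,0,0],[0,0,0],1],
  [[0,0,0],[0,0,0],1],
  [[0,0,0],[0,0,0],1],
  [[0,0,0],[0,0,0],1],
  [[0,0,0],[0,0,0],1],
  [[0,0,0],[0,0,0],1],
  [[0,0,0],[0,0,0],1],
  [[0,0,0],[0,0,0],1],
  [[0,0,0],[0,0,0],1],
  [[0,0,0],[0,0,0],1],
  [[0,0,0],[0,0,0],1],
  [[0,0,0],[0,0,0],1],
  [[0,0,0],[0,0,0],1],
])

```text
time_s: 13.4
position: [0.4799, 0.1223, 0.0929]
orientation: [3.138, 0.015, 0.022]
wrist_force: [-13.1, 0.6, -1.1]
width: 0.0001
grip_force: 6.4
```

step_arm([
  [[-1,0,0],[0,0,0],1],
  [[-3,0,0],[0,0,0],1],
  [[-6,0,0],[0,0,0],1],
  [[-10,0,0],[0,0,0],1],
  [[-15,0,0],[0,0,0],1],
  [[-20,0,0],[0,0,0],1],
  [[-20,0,-15],[0,0,0],1],
  [[-20,0,-30],[0,0,0],1],
  [[-20,0,-50],[0,0,0],1],
  [[-20,0,-70],[0,0,0],1],
  [[-20,0,-70],[0,0,0],1],
])

```text
time_s: 14.32
position: [0.4686, 0.1234, 0.169]
orientation: [-3.139, -0.009, 0.021]
wrist_force: [0.2, 0.0, -0.2]
width: -0.0001
grip_force: 0.0
```

Run:
```python
from h import *
st()
p,d=snapshot("top");hsv=cv2.cvtColor(p,cv2.COLOR_RGB2HSV);H,S,V=cv2.split(hsv)
red=((H<8)|(H>172))&(S>150)&(V>90);red[:205]=0;red[260:]=0;red[:,:255]=0;red[:,410:]=0
v,u=np.nonzero(red);K=px2w("top",[u.mean(),v.mean()],.068)[0];print("knob",len(u),K)
c,s=np.cos(BY),np.sin(BY);R=np.array([[c,-s],[s,c]]);pv=PIN+R@[.036,.045];k=K[:2]-pv;kb=R.T@k;print("pivot",pv,"knob rel",kb*1e3,"lock",np.arctan2(-kb[0],-kb[1]))
```

```text
t14.32 th0.021 tray-frame -95.8 119.2 z169.0 fx 0.2 fy 0.0 fz -0.2
knob 15 [0.59439723 0.00635819 0.068     ]
pivot [0.59909751 0.05416178] knob rel [ -8.69448838 -47.24067879] lock 0.18200980190629412
```

```bash
cat >> h.py <<'E'
PV=np.array([.5991,.0542])
def lev(ph,off,z,r=49):
    b=np.array([-np.sin(ph)*r+np.cos(ph)*off,-np.cos(ph)*r-np.sin(ph)*off])/1e3;c,s=np.cos(BY),np.sin(BY)
    return (PV[0]+c*b[0]-s*b[1],PV[1]+s*b[0]+c*b[1],z,BY-ph)
E
python3 - <<'E'
from h import *
S=np.array((.469,.1234,.169,.021));U=np.array(lev(.18,27,.2));D=np.array(lev(.18,27,.123));print(U,D)
print(rows(lin(S,U,7)+lin(U,D,5),tuple(S)))
E
```

```text
[ 0.6212789  0.0028376  0.2       -0.096    ] [ 0.6212789  0.0028376  0.123     -0.096    ]
[[[21.4, 17.7, -4.4], [0, 0, 0.017], 1], [[42.8, 35.4, -8.9], [0, 0, 0.033], 1], [[64.2, 53.0, -13.3], [0, 0, 0.05], 1], [[85.6, 70.7, -17.7], [0, 0, 0.067], 1], [[106.9, 88.4, -22.1], [0, 0, 0.084], 1], [[128.3, 106.1, -26.6], [0, 0, 0.1], 1], [[149.7, 123.7, -31.0], [0, 0, 0.117], 1], [[149.7, 123.7, -15.6], [0, 0, 0.117], 1], [[149.7, 123.7, -0.2], [0, 0, 0.117], 1], [[149.7, 123.7, 15.2], [0, 0, 0.117], 1], [[149.7, 123.7, 30.6], [0, 0, 0.117], 1], [[149.7, 123.7, 46.0], [0, 0, 0.117], 1]]
```

step_arm([
  [[21,18,-15],[0,0,0.02],1],
  [[43,35,-31],[0,0,0.04],1],
  [[64,53,-31],[0,0,0.05],1],
  [[86,71,-31],[0,0,0.07],1],
  [[107,88,-31],[0,0,0.09],1],
  [[128,106,-31],[0,0,0.1],1],
  [[150,124,-31],[0,0,0.117],1],
  [[150,124,-31],[0,0,0.117],1],
  [[150,124,-31],[0,0,0.117],1],
])

```text
time_s: 15.12
position: [0.6193, 0.0003, 0.1948]
orientation: [3.141, 0.001, -0.098]
wrist_force: [-0.4, 1.0, 0.4]
width: 0.0001
grip_force: 0.0
```

Run:
```python
from h import *
print(robot.get_obs()["orientation"])
p,d=snapshot("wrist");cv2.imwrite("pics/w6.png",p[:,:,::-1])
```

```text
[ 3.14084881e+00  7.01785185e-04 -9.80720370e-02]
```

View pics/w6.png

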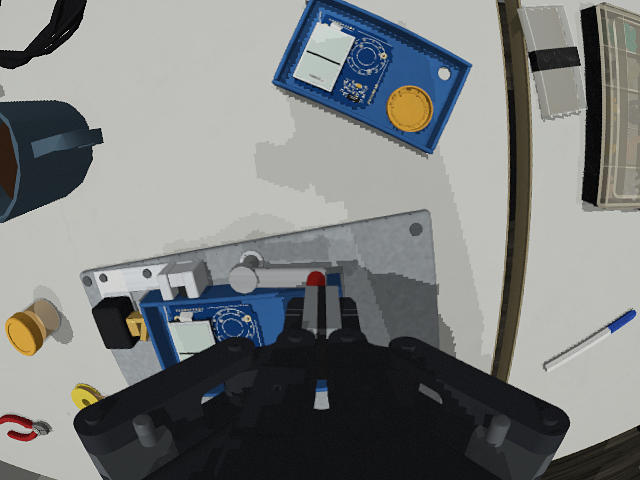

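The catch at (138,325) stands behind the striker, and the knob at (317,277) is ahead of the fingers in the image but lower down. Descend slowly on its far side.

step_arm([
  [[1,-1,15],[0,0,0],1],
  [[2,-2,30],[0,0,0],1],
  [[2,-2,42],[0,0,0],1],
  [[2,-2,50],[0,0,0],1],
  [[2,-2,56],[0,0,0],1],
  [[2,-2,60],[0,0,0],1],
])

```text
time_s: 15.67
position: [0.6205, 0.004, 0.1354]
orientation: [3.142, 0.001, -0.095]
wrist_force: [-0.7, -0.1, -0.1]
width: 0.0004
grip_force: 0.0
```

step_arm([
  [[0,0,5],[0,0,0],1],
  [[0,0,10],[0,0,0],1],
  [[0,0,15],[0,0,0],1],
  [[0,0,15],[0,0,0],1],
])

```text
time_s: 16.0
position: [0.6205, 0.0035, 0.1202]
orientation: [3.141, 0.001, -0.095]
wrist_force: [-0.7, -0.5, -0.3]
width: -0.0
grip_force: 0.0
```

Run:
```python
from h import *
o=robot.get_obs();print(o["position"],o["orientation"],o["wrist_force"])
z=.1215;S=(o["position"][0],o["position"][1],z,o["orientation"][2])
print(rows(lin(S,lev(.18,16,z),4)+[lev(.18+.06*k,15.5,z) for k in range(1,17)],S))
```

```text
[0.62052261 0.00350162 0.12024593] [ 3.14130021e+00  1.29017926e-03 -9.52968024e-02] [-0.69840048 -0.51254419 -0.32590628]
[[[-2.5, 0.1, 0.0], [0, 0, 0.0], 1], [[-5.1, 0.3, 0.0], [0, 0, 0.0], 1], [[-7.6, 0.4, 0.0], [0, 0, 0.001], 1], [[-10.2, 0.6, 0.0], [0, 0, 0.001], 1], [[-13.7, 1.4, 0.0], [0, 0, 0.061], 1], [[-16.7, 2.1, 0.0], [0, 0, 0.121], 1], [[-19.7, 2.6, 0.0], [0, 0, 0.181], 1], [[-22.8, 2.9, 0.0], [0, 0, 0.241], 1], [[-25.9, 3.0, 0.0], [0, 0, 0.301], 1], [[-28.9, 2.9, 0.0], [0, 0, 0.361], 1], [[-32.0, 2.6, 0.0], [0, 0, 0.421], 1], [[-35.1, 2.2, 0.0], [0, 0, 0.481], 1], [[-38.1, 1.6, 0.0], [0, 0, 0.541], 1], [[-41.1, 0.8, 0.0], [0, 0, 0.601], 1], [[-44.0, -0.2, -0.0], [0, 0, 0.661], 1], [[-46.8, -1.4, -0.0], [0, 0, 0.721], 1], [[-49.6, -2.7, -0.0], [0, 0, 0.781], 1], [[-52.3, -4.2, -0.0], [0, 0, 0.841], 1], [[-54.9, -5.8, -0.0], [0, 0, 0.901], 1], [[-57.4, -7.7, -0.0], [0, 0, 0.961], 1]]
```

step_arm([
  [[-2.5,0,-1],[0,0,0],1],
  [[-5,0.3,-2],[0,0,0],1],
  [[-7.6,0.4,-2],[0,0,0],1],
  [[-10.2,0.6,-2],[0,0,0],1],
  [[-13.7,1.4,-2],[0,0,0.06],1],
  [[-16.7,2.1,-2],[0,0,0.12],1],
  [[-19.7,2.6,-2],[0,0,0.18],1],
  [[-22.8,2.9,-2],[0,0,0.24],1],
  [[-25.9,3,-2],[0,0,0.3],1],
  [[-28.9,2.9,-2],[0,0,0.36],1],
  [[-32,2.6,-2],[0,0,0.42],1],
  [[-35,2.2,-2],[0,0,0.48],1],
  [[-38,1.6,-2],[0,0,0.54],1],
  [[-41,0.8,-2],[0,0,0.6],1],
  [[-44,-0.2,-2],[0,0,0.66],1],
  [[-46.8,-1.4,-2],[0,0,0.72],1],
  [[-49.6,-2.7,-2],[0,0,0.78],1],
  [[-52.3,-4.2,-2],[0,0,0.84],1],
])

```text
time_s: 17.5
position: [0.5698, 0.0127, 0.1237]
orientation: [-3.14, -0.001, -0.938]
wrist_force: [1.2, -0.2, 0.1]
width: 0.0
grip_force: 0.5
```

Run:
```python
from h import *
o=robot.get_obs();print(o["position"],o["orientation"],o["wrist_force"])
z=.122;S=lev(1.02,15.5,z);print(S)
print(rows([lev(1.02+.06*k,15.5,z) for k in range(1,11)],S))
```

```text
[0.56975912 0.01274256 0.12373987] [-3.13966809e+00 -1.31651850e-03 -9.38416301e-01] [ 1.2148238  -0.19511795  0.08376791]
(np.float64(0.5688372775102198), np.float64(0.012661853345309747), 0.122, -0.936)
[[[-3.0, 0.8, 0.0], [0, 0, 0.06], 1], [[-6.0, 1.5, 0.0], [0, 0, 0.12], 1], [[-9.0, 2.0, 0.0], [0, 0, 0.18], 1], [[-12.1, 2.3, 0.0], [0, 0, 0.24], 1], [[-15.2, 2.4, 0.0], [0, 0, 0.3], 1], [[-18.3, 2.3, 0.0], [0, 0, 0.36], 1], [[-21.3, 2.1, 0.0], [0, 0, 0.42], 1], [[-24.4, 1.6, 0.0], [0, 0, 0.48], 1], [[-27.4, 1.0, 0.0], [0, 0, 0.54], 1], [[-30.4, 0.2, 0.0], [0, 0, 0.6], 1]]
```

Contact is about 1.2 N, so the lever is following. Continue.

step_arm([
  [[-3,0.8,0],[0,0,0.06],1],
  [[-6,1.5,0],[0,0,0.12],1],
  [[-9,2,0],[0,0,0.18],1],
  [[-12,2.3,0],[0,0,0.24],1],
  [[-15,2.4,0],[0,0,0.3],1],
  [[-18.3,2.3,0],[0,0,0.36],1],
  [[-21.3,2,0],[0,0,0.42],1],
  [[-24.4,1.6,0],[0,0,0.48],1],
  [[-27.4,1,0],[0,0,0.54],1],
])

```text
time_s: 18.25
position: [0.5525, 0.0333, 0.1238]
orientation: [-3.139, -0.002, -1.478]
wrist_force: [0.1, -8.6, -1.2]
width: -0.0003
grip_force: 4.5
```

step_arm([
  [[-1,0,0],[0,0,0],1],
  [[-2,0,0],[0,0,0],1],
  [[-3,0,0],[0,0,0],1],
  [[-3,0,0],[0,0,0],1],
])

```text
time_s: 18.58
position: [0.5525, 0.0335, 0.1238]
orientation: [-3.139, -0.006, -1.478]
wrist_force: [1.3, -7.9, -0.1]
width: 0.0001
grip_force: 4.1
```

```bash
cat > lk.py <<'E'
from h import *
o=robot.get_obs();print(o["position"],o["orientation"],o["wrist_force"])
p,d=snapshot("top");np.save("t2.npy",p);hsv=cv2.cvtColor(p,cv2.COLOR_RGB2HSV);H,S,V=cv2.split(hsv)
red=((H<8)|(H>172))&(S>150)&(V>60);red[:205]=0;red[300:]=0;red[:,:270]=0;red[:,400:]=0
v,u=np.nonzero(red);print(len(u))
if len(u):
    K=px2w("top",[u.mean(),v.mean()],.068)[0];c,s=np.cos(BY),np.sin(BY);R=np.array([[c,-s],[s,c]]);kb=R.T@(K[:2]-PV);print("knob",K,kb*1e3,"lock",np.arctan2(-kb[0],-kb[1]))
E
python3 lk.py
```

```text
[0.55247188 0.03352284 0.12377587] [-3.13882964 -0.00584889 -1.47751577] [ 1.34025911 -7.9256196  -0.07402288]
0
```

step_arm([
  [[3,0,0],[0,0,0],1],
  [[8,0,0],[0,0,0],1],
  [[15,0,0],[0,0,0],1],
  [[20,0,0],[0,0,0],1],
  [[20,0,-20],[0,0,0],1],
  [[20,0,-45],[0,0,0],1],
  [[40,0,-70],[0,0,0],1],
  [[70,0,-95],[0,0,0],1],
  [[105,0,-110],[0,0,0],1],
  [[140,0,-110],[0,0,0],1],
  [[175,0,-110],[0,0,0],1],
  [[210,0,-110],[0,0,0],1],
  [[240,0,-110],[0,0,0],1],
  [[240,0,-110],[0,0,0],1],
  [[240,0,-110],[0,0,0],1],
])

```text
time_s: 19.88
position: [0.5741, -0.2042, 0.2333]
orientation: [-3.142, -0.0, -1.48]
wrist_force: [0.1, 0.3, 0.4]
width: 0.0002
grip_force: 0.0
```

```bash
python3 lk.py
python3 - <<'E'
from h import *
p=np.load("t2.npy");cv2.imwrite("pics/c3.png",cv2.resize(p[205:335,255:410,::-1],None,fx=4.5,fy=4.5,interpolation=cv2.INTER_CUBIC))
E
```

```text
[ 0.57406161 -0.20424536  0.23325727] [-3.14153938e+00 -4.45761479e-04 -1.47970326e+00] [0.05897566 0.2902897  0.37082687]
17
knob [0.55020163 0.04978249 0.068     ] [-49.09659522  -0.29930077] lock 1.5647002408702801
```

View pics/c3.png

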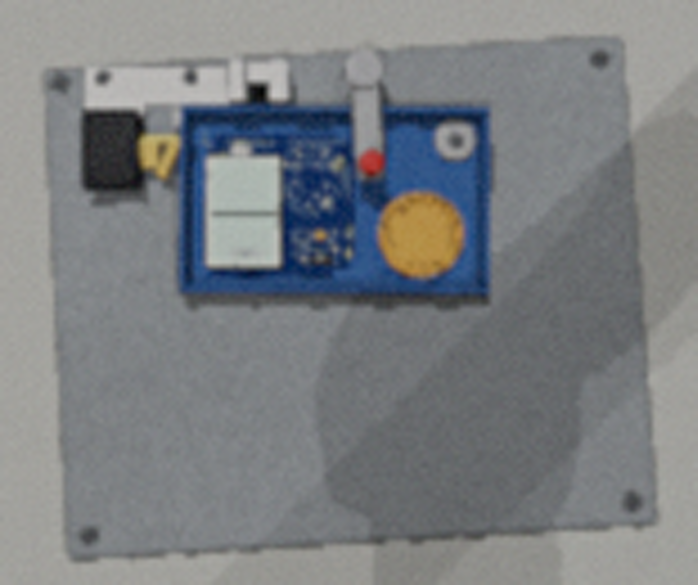

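The tray is home with the catch at (160,150) behind the striker at (178,118). The lever lies fully across the rim at 1.565 rad, and the arm is clear.

```bash
python3 -c "
from bench import robot
print(robot.job_done())"
```

```text
the job is handed in; nothing more can be done
None
```

I handed the job in with the tray home and the catch snapped in behind its striker, bedded at about 13 N for just over a second; the lever is fully across at about 1.565 rad and the arm is clear. The highest total push I read was 17.6 N, just under the 18 N limit, and the verdict was not shown.

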